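# Lock a valve away in the stockroom drawer case

### The job

Lock the brass valve with the eight-sided middle away in the flat drawer case: swing the locking lever on the case's roof towards the front until it clicks over, squeeze the two side buttons of the drawer's pull together and draw the drawer well out, and lay the valve flat in the drawer and let go of it. Then push the drawer fully home so that both buttons spring out again, and swing the lever back until it clicks over into its locked place. Leave the other things on the table where they are.

Things in the scene. Friction and masses are not known exactly. Their poses are not given: they have to be found in the camera images.
- case: Flat grey sheet-metal case fixed to the table, 250 mm wide, 190 deep, 66 high (roof top). Origin: middle of its front face, on the table; x points straight into it, y to its left, z up. Black steel cheeks 9 mm thick at both front corners stand 36 mm forward of the front face, 32 to 52 mm above the table. A roller housing stands 20 mm high on the roof, left of the lever hub.
- lever_axis (a point): On the upright axis of the locking lever (black hub, 48 mm diameter, with one radial arm) at mid-height of the arm, 91 mm above the table. It stands on the roof, 40 mm behind the case's front face and 88 mm right (-y) of its middle. This point's x axis runs out along the arm, z up; it turns with the lever.
- lever_pad (a point): Where to push the lever: on the middle line of its arm, 60 mm from the axis, at mid-height. The arm is 18 mm wide and 22 mm high (80 to 102 mm above the table; 14 mm above the roof), and ends 92 mm from the axis in a round end of 24 mm diameter. Axes as lever_axis.
- lever (a joint): Angle: 0 = locked (arm slants back to the right, 60 degrees clockwise of case +x), 1.57 rad = unlocked (slants forward to the right). Grows clockwise from above, as the arm swings to the front. A sprung roller on a cam holds it at both ends: up to 9 N at lever_pad before half-way (0.785), then it snaps over by itself. Locked, it holds the drawer; it locks only with the drawer home.
- tray (a joint): Drawer travel, m: 0 = home, 0.12 = fully out (stop). Slides to the case's -x with 2 to 3 N. Two spring bolts on its front, one per button, catch behind keepers at the case's front corners when it is home (1 mm play). Pushed home, slanted keepers move the bolts aside over the last 30 mm (about 15 N in all) and they snap in by themselves.
- pull_mid (a point): Centre of the drawer's pull: a black block 36 mm wide (y), 30 high, centred 42 mm above the table, standing out 66 mm from the drawer's front, a grey button on each side. The point is 46 mm before the case's front face (drawer home) and 20 mm behind the block's front end. Axes as case; moves with the drawer.
- button_l (a joint): How far the left button (+y side of the pull) is in, m: 0 = out, 0.010 = fully in; its bolt is free beyond 0.005. 4 N to start, 8 N fully in; springs out. Both buttons are centred at pull_mid's x and height, 28 mm long in x, 30 mm high; outer faces 64 mm apart at rest, 44 mm both in. The bolts' bars run along the drawer's front, 30 mm behind (+x of) pull_mid.
- button_r (a joint): The same for the right button (-y side).
- tray_spot (a point): Place for the valve, a point on the drawer's floor (12 mm above the table), 102 mm behind (+x) and 20 mm left of pull_mid, 56 mm behind the front panel. Axes as case, moves with the drawer. Drawer inside: 218 mm wide, 166 deep, walls 34 high; fully out, its front 120 mm are clear of the roof. A lock pin 57 mm above the table stands 15 mm behind and 92 mm right of it.
- valve_mid (a point): Centre of the valve to be locked away: a brass body lying along its own x axis, 84 mm long; its middle 50 mm are eight-sided, 36 mm across flats, lying on one flat, its ends are round, 26 mm in diameter. This point is 18 mm above what it lies on. About 0.4 kg.
- tee_mid (a point): A bystander: a brass pipe tee lying flat, run 80 mm long along its x, 34 mm in diameter, branch 45 mm long towards its y; the point is 17 mm up.
- nipple_mid (a point): A bystander: a stepped round brass fitting standing upright, 62 mm high, 48 mm diameter below, 32 mm above; the point is half-way up.
- tin_a: A bystander: a closed tin, 72 mm in diameter, 110 mm high, origin at its underside.
- tape: A bystander: a roll, 110 mm in diameter, 50 mm high, lying flat, origin at its underside.
- carton: A bystander: a closed carton 110 x 75 x 45 mm, origin at its underside.
- driver: A bystander: a screwdriver lying on the table.
Things that resemble listed ones, but are neither listed nor needed, are in the scene too. Leave any blue or pink look-alike of the part that bears valve_mid alone.

How it is judged (in metres and radians):
On the way, in this order (a step that is already met when the one before it is completed fails the run):
1. the lever is past its click, at its unlocked end (value of joint lever above 1.3 rad and value of joint tray below 0.01 m), for 0.2 s.
2. the drawer is drawn out (value of joint tray above 0.09 m), for 0.1 s.
3. the valve lies in the drawer, let go (x of valve_mid in the frame of tray_spot between -0.06 and 0.11 m and y of valve_mid in the frame of tray_spot between -0.13 and 0.09 m and z of valve_mid in the frame of tray_spot between 0.008 and 0.026 m and contact force between valve and the fingers below 0.1 N), for 0.2 s.
4. the drawer is home and both buttons have sprung out (value of joint tray below 0.004 m and value of joint each of button_l, button_r below 0.003 m), for 0.2 s.
At the end, for the whole second after the job is handed in: The valve lies flat in the drawer (centre within 26 mm of its floor, inside its walls) at rest; the drawer is home within 4 mm with both buttons out within 3 mm; the lever is at its locked end within 0.2 rad; no bystander has moved by more than 40 mm (all of step 4 and value of joint lever below 0.2 rad and x of valve_mid in the frame of tray_spot between -0.06 and 0.11 m and y of valve_mid in the frame of tray_spot between -0.13 and 0.09 m and z of valve_mid in the frame of tray_spot between 0.008 and 0.026 m and linear speed of valve below 0.03 m/s); the robot touches nothing.
It fails at once if a bystander is disturbed (moved more than 40 mm) (distance of any of tee_mid, nipple_mid, tin_a, tape, carton, driver from where it was at the start of the episode above 0.04 m).
It also fails if it takes over 72 s, if anything falls off the work surface, if the arm or the gripper's body presses on something with over 40 N, if the wrist force passes 120 N, or if a joint passes its speed limit or range.

### The arm

A 6-joint arm with a two-finger parallel gripper is mounted at the origin on the work surface. World frame = base frame: x ahead of the robot, y to its left, z up, the work surface at z = 0. Lengths are in mm, angles in rad, forces in N, time in s.
With the tool pointing down it reaches from about 275 to 1000 mm from the base axis. Payload 8.4 kg.
Tool frame: the origin (TCP) lies between the finger pads; the fingertips stand 17 mm ahead of it and the grasp point (between the pads) lies 2 mm behind it (r.tcp_to_tips is the distance from the TCP to the fingertips, in mm); z points along the fingers, y is the line along which they close (so a half turn about z gives the same grasp; the last joint's range is limited). The gripper opens to 85 mm and grips with 20 to 120 N. Pads are 22 mm wide; open, the fingers measure 114 mm over their backs; the gripper's body (76 mm by 85 mm) begins 54 mm behind the grasp point. The pads swing forward as they close: fully open they stand 13 mm farther back than shut.
Start: joints at [-1.336, 0.353, 1.633, -0, 1.155, -0.002], TCP at [146.619, -607.561, 248.281] pointing down, gripper open.
Joint ranges: [-2.63, 2.63], [-0.92, 2.1], [0.06, 2.66], [-1.3, 4.44], [0, 2.69], [-3.02, 3.02]. Speed limits (rad/s): [2.22, 2.22, 2.79, 3.14, 3.14, 3.14].

### API

Orientations are given as [roll, pitch, yaw] about the fixed x, y, z axes, in that order (R = Rz(yaw) Ry(pitch) Rx(roll)).
In Python, from rig import r gives the robot as it stands. The module is installed in compiled form; this text tells all that it offers.
- The arm moves only by the tool apply_moves, never from a script. Its argument "series" is text: rows parted by semicolons, each of 7 numbers parted by spaces: the shift along the tool's x, y, z in cm, then the turn, a rotation vector about the tool's x, y, z in rad, then the gripper's target within -1 to 1 (shut at 1, half-way at 0, fully open at -1). In form: tx ty tz rx ry rz fingers; .... A call has exactly 10 rows; each row shifts and turns the commanded pose from where the row before left it, along the tool's axes as they then stand; what a row does not reach is not made up. A row lasts 1/12 s, in which the tool goes at most 41.7 mm and 7.16 degrees, less where a joint would pass 70% of its speed; a pose out of reach is approached as far as the arm can. A call with a gripper value outside its range is refused whole. The fingers move at their own pace and stop on an object; "squeeze" is the grip in N (left out, the last holds). Time passes only in rows, so rows that do not move let the fingers close, or fill a call up. It gives the time, the measured TCP pose, the force and the opening at its end, in the units of the state.
- r.sense(): the state, without advancing time (a new reading comes with each control period).
- r.grab_frame(name): name is "scene" or "top" or "wrist"; returns the picture (480x640x3 uint8, blue, green, red); there is no depth.
- r.camera_info(name): a dict with "K" (3x3 intrinsics, pixels), "extrinsics" (4x4, takes a point from camera to world coordinates). Camera axes: x right, y down, z forward; pixel columns grow to the right and rows downward; lengths in mm; the calibration is good to about 2 mm. A picture is of the moment at which its call begins: read the wrist's pose just before it. camera_info takes no time and is no camera call; for the wrist camera it gives the pose at the moment of the call.
- r.sign_off(): hands the job in, once; it reports no verdict.
The state is a dict: "clock": time; "qpos": joint angles; "qvel": joint speeds; "joint_efforts": joint torques, N m; "eef_pos": TCP position; "tcp_rot": TCP orientation; "contact_force": force on the tool from outside, world axes, zero at the start; "wrist_torque": the same for the moment, N m; "opening": opening from 0.0 (shut) to 1.0 (fully open).
Only numpy, scipy, OpenCV 4.12 (cv2) and the standard library are available. Lean on these libraries where they do the work, as an engineer would, in place of code of your own. Each camera call takes 0.05 s, during which the arm holds its last target. There are 200 camera calls.

## Working session

There is one attempt and no reset: what is moved stays moved. The work goes in short steps, Python scripts to look and compute and a tool call to move; the robot and the scene stay as the last step left them, time stands still between calls to the robot, and variables do not carry over. Pictures are saved under pics/ and viewed, on a budget of 10 in all, crops included, one or two more only if the job needs it, and the job is handed in when it is done.

Besides the shell and the picture viewer there is one more tool, called after "Request:" as a command line: name --argument value ..., lists and objects as JSON in quotes. apply_moves: Moves the arm, as the interface text tells. Its arguments: {"type":"object","properties":{"series":{"type":"string"},"squeeze":{"type":"number"}},"required":["series"]}

```bash
mkdir -p pics
python3 - <<'E'
from rig import r
import cv2,numpy as np
print(r.sense())
for n in("scene","top","wrist"):
    i=r.camera_info(n);print(n,np.round(i["K"],1).tolist(),np.round(i["extrinsics"],3).tolist())
    cv2.imwrite(f"pics/{n}0.png",r.grab_frame(n))
E
```

```text
{'clock': 0.0, 'qpos': array([-1.33639338e+00,  3.53655303e-01,  1.63411354e+00,  2.29970046e-05,
        1.15516592e+00, -2.43283272e-03]), 'qvel': array([-0.00047626,  0.00049308, -0.0003196 ,  0.00124892, -0.0015531 ,
       -0.00029955]), 'joint_efforts': array([-1.77004971e-03, -6.05254698e+01, -3.42070842e+01, -1.23486579e-04,
        9.04038985e-03,  2.19138542e-05]), 'eef_pos': array([ 146.52932187, -607.13839554,  247.56599346]), 'tcp_rot': array([-3.14025060e+00, -2.42916691e-05,  2.36826462e-01]), 'contact_force': array([-0.12722111,  0.79325234,  0.53387949]), 'wrist_torque': array([-0.013963  ,  0.01038416, -0.04193226]), 'opening': 1.003426474152675}
scene [[543.4, 0.0, 312.4], [0.0, 543.4, 245.6], [0.0, 0.0, 1.0]] [[0.838, 0.411, -0.36, 942.848], [0.546, -0.611, 0.573, -647.598], [0.016, -0.676, -0.737, 910.289], [0.0, 0.0, 0.0, 1.0]]
top [[501.6, 0.0, 321.2], [0.0, 501.6, 238.4], [0.0, 0.0, 1.0]] [[0.027, -0.997, 0.073, 466.718], [-1.0, -0.028, -0.007, 8.92], [0.009, -0.073, -0.997, 1092.301], [0.0, 0.0, 0.0, 1.0]]
wrist [[376.8, 0.0, 314.7], [0.0, 376.8, 237.8], [0.0, 0.0, 1.0]] [[0.235, -0.92, -0.315, 227.596], [-0.972, -0.222, -0.076, -587.869], [-0.0, 0.324, -0.946, 373.703], [0.0, 0.0, 0.0, 1.0]]
```

View pics/top0.png

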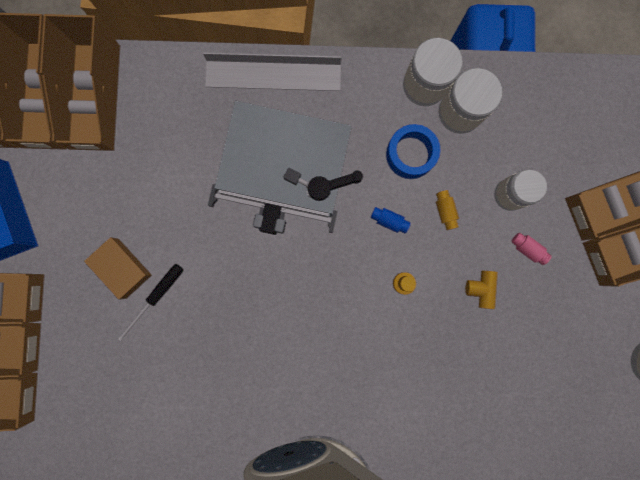

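View pics/scene0.png

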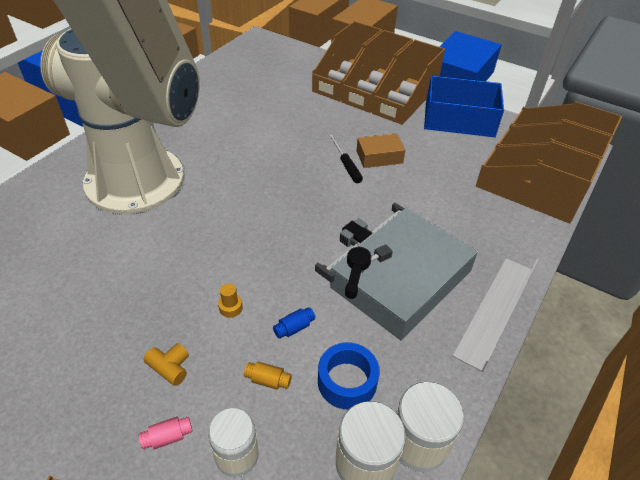

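The top view shows the case's roof centred near (285,160), the lever hub at (319,188) with its arm to (357,177), and the pull at (270,218). The brass valve is at (447,210), with the blue look-alike at (391,220). The scene view agrees: brass valve at (268,375).

```bash
cat > h.py <<'E'
import numpy as np,cv2
from rig import r
def ray(n,uv,info=None):
    i=info or r.camera_info(n);K=np.array(i["K"]);T=np.array(i["extrinsics"])
    d=T[:3,:3]@np.linalg.solve(K,[uv[0],uv[1],1]);return T[:3,3],d
def onz(n,uv,z,info=None):
    c,d=ray(n,uv,info);return (c+d*(z-c[2])/d[2])[:2]
def comps(m,mn=60):
    cs,_=cv2.findContours(m.astype(np.uint8)*255,cv2.RETR_EXTERNAL,cv2.CHAIN_APPROX_NONE)
    return [c for c in cs if cv2.contourArea(c)>mn]
def axis(c,n,z,info=None):
    """world centre and long-axis angle of a contour laid on plane z"""
    p=np.array([onz(n,q,z,info) for q in c[:,0,:]]).astype(np.float32)
    (cx,cy),(w,h),a=cv2.minAreaRect(p)
    b=cv2.boxPoints(((cx,cy),(w,h),a));e=b[1]-b[0];f=b[2]-b[1]
    L=e if np.hypot(*e)>np.hypot(*f) else f
    return np.round([cx,cy,w,h],1),round(float(np.arctan2(L[1],L[0])),3)
E
python3 - <<'E'
from h import *
for n in("top","scene"):
    im=cv2.imread(f"pics/{n}0.png");hsv=cv2.cvtColor(im,cv2.COLOR_BGR2HSV)
    m=(hsv[...,0]>12)&(hsv[...,0]<24)&(hsv[...,1]>200)&(hsv[...,2]>90)
    for c in comps(m):
        x,y,w,h=cv2.boundingRect(c)
        if w<70 and 150<y: print(n,"brass",(x,y,w,h),axis(c,n,18))
    for q in ([(285,150),(260,160),(150,200)] if n=="top" else [(400,270)]): print(n,"col",q,im[q[1],q[0]],hsv[q[1],q[0]])
im=cv2.imread("pics/top0.png")
k=im.max(2)<45
for c in comps(k,30):
    x,y,w,h=cv2.boundingRect(c)
    if 190<x<380 and 150<y<260:
        (u,v),rad=cv2.minEnclosingCircle(c);print("dark",(x,y,w,h),(u,v,rad))
s=cv2.resize(im[90:250,190:450],None,fx=3,fy=3,interpolation=cv2.INTER_CUBIC);cv2.imwrite("pics/crop.png",s)
E
```

```text
top col (285, 150) [117 112 110] [111  15 117]
top col (260, 160) [115 115 107] [ 90  18 115]
top col (150, 200) [117 113 118] [156  11 118]
scene brass (244, 363, 46, 26) (array([ 612.9, -269.6,   85.2,   40. ]), 0.287)
scene brass (144, 344, 44, 41) (array([ 445. , -342.5,   64.3,   93.1]), -0.071)
scene brass (219, 285, 22, 32) (array([ 449.3, -174.1,   42.5,   80. ]), -0.903)
scene col (400, 270) [144 143 132] [ 93  21 144]
dark (259, 204, 22, 30) (270.07513427734375, 218.47409057617188, 15.338162422180176)
dark (308, 171, 54, 30) (334.72857666015625, 182.75714111328125, 27.692609786987305)
```

View pics/crop.png

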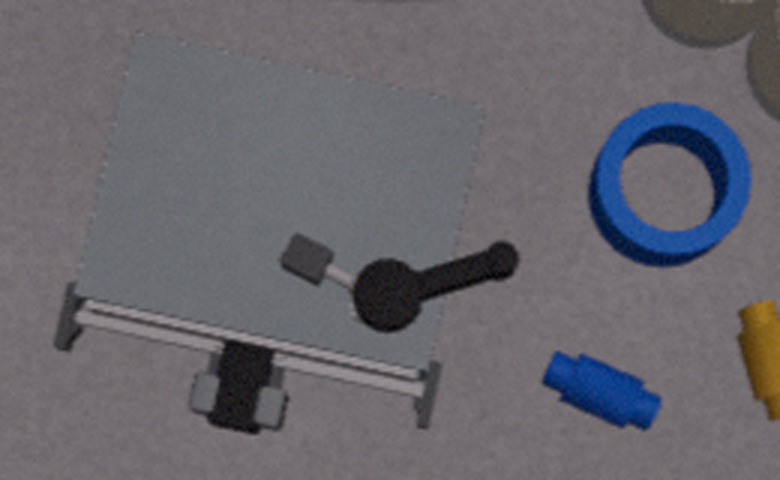

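The crop (3x, offset 190,90) shows the roof corners at (137,33), (484,108), (420,372) and (80,298). The hub is at (387,294), the arm end at (502,258), and the buttons at (205,393) and (272,407).

Run:
```python
from h import *
im=cv2.imread("pics/top0.png");hsv=cv2.cvtColor(im,cv2.COLOR_BGR2HSV)
m=(hsv[...,0]>12)&(hsv[...,0]<26)&(hsv[...,1]>180)&(hsv[...,2]>60)
for c in comps(m):
    x,y,w,h=cv2.boundingRect(c)
    if 380<x<510 and 150<y<320: print("brass",(x,y,w,h),axis(c,"top",18))
f=lambda u,v,z:onz("top",(190+(u-1)/3,90+(v-1)/3),z)
P={k:f(*v) for k,v in dict(RL=(137,33,66),RR=(484,108,66),hub=(387,294,103),tip=(502,258,102),bl=(205,393,57),br=(272,407,57),FR=(428,370,66),FL=(77,296,66)).items()}
for k,v in P.items(): print(k,v.round(1))
d=P["RL"]-P["RR"];d2=P["FL"]-P["FR"];t=P["tip"]-P["hub"];b=P["bl"]-P["br"]
for e in(d,d2,b): print(np.hypot(*e),"yaw",np.arctan2(-e[0],e[1]))
print("arm",np.hypot(*t),np.arctan2(t[1],t[0]))
yaw=np.arctan2(-d[0],d[1]);c,s=np.cos(yaw),np.sin(yaw);R=np.array([[c,-s],[s,c]])
print("origin via rear",(P["RL"]+P["RR"])/2-R@[190,0],"hub",P["hub"]-R@[40,-88],"btn",(P["bl"]+P["br"])/2-R@[-46,0],"front",(P["FL"]+P["FR"])/2)
```

```text
brass (393, 273, 22, 21) (array([ 454.6, -177.7,   45. ,   42.5]), 0.81)
brass (466, 271, 31, 38) (array([ 447.1, -341.5,   62.1,   78.4]), -0.063)
brass (437, 191, 21, 38) (array([ 615.8, -267.6,   82. ,   35.3]), 0.287)
RL [825.1 189.4]
RR [779.1 -53.6]
hub [640.1  10.2]
tip [666.7 -65.7]
bl [575.4 134. ]
br [567.   87.4]
FR [594.7 -19.4]
FL [639.  223.2]
247.32839952340197 yaw -0.1870073375138944
246.62827568939863 yaw -0.18062818053227217
47.31360605192441 yaw -0.17853067513561746
arm 80.44749682953676 -1.2336416848063967
origin via rear [615.44466645 103.242003  ] hub [617.13780563 104.07195045] btn [616.44191268 102.15551328] front [616.85283437 101.92510608]
```

```bash
cat >> h.py <<'E'
O=np.array([616.5,102.8]);CY=-0.184
def Rz(a): return np.array([[np.cos(a),-np.sin(a)],[np.sin(a),np.cos(a)]])
def case(x,y): return O+Rz(CY)@[x,y]
HUB=case(40,-88)
def plan(wps,yaw,start=None,dec=1):
    """wps: (x,y,z,step mm): prints tool-axis shifts in cm (tool down at yaw), rows counted"""
    s=r.sense();p=np.array(s["eef_pos"] if start is None else start,float);out=[]
    done=np.zeros(3);base=p.copy()
    for *w,st in wps:
        w=np.array(w);n=max(1,int(np.ceil(np.linalg.norm(w-p)/st)))
        for k in range(1,n+1):
            q=p+(w-p)*k/n-base;t=np.r_[Rz(-yaw)@q[:2]*[1,-1],-q[2]]/10
            t[1]=-(Rz(-yaw)@q[:2])[1]/10
            d=np.round(t-done,dec);done=done+d;out.append(d)
        p=w
    for i in range(0,len(out),10): print("; ".join(" ".join(f"{v:g}" for v in o+0.) for o in out[i:i+10]))
def st():
    s=r.sense();print({k:np.round(s[k],2).tolist() for k in("clock","eef_pos","tcp_rot","contact_force","opening")})
def push(th,off,z):
    a=-1.231-th;n=a-np.pi/2;c=HUB+60*np.array([np.cos(a),np.sin(a)])-off*np.array([np.cos(n),np.sin(n)]);return [*c,z]
E
python3 - <<'E'
from h import *
s=push(0,40,99)
plan([(s[0],s[1],200,38),(*s,30)]+[(*push(t,24,99),12) for t in np.arange(0,1.41,.2)],-0.184)
E
```

```text
2.1 -3.2 0.2; 2.1 -3.1 0.3; 2 -3.2 0.2; 2.1 -3.1 0.2; 2.1 -3.2 0.2; 2.1 -3.2 0.3; 2.1 -3.1 0.2; 2 -3.2 0.2; 2.1 -3.2 0.2; 2.1 -3.1 0.3
2.1 -3.2 0.2; 2.1 -3.1 0.2; 2 -3.2 0.3; 2.1 -3.2 0.2; 2.1 -3.1 0.2; 2.1 -3.2 0.2; 2.1 -3.2 0.3; 2 -3.1 0.2; 2.1 -3.2 0.2; 2.1 -3.1 0.2
2.1 -3.2 0.3; 0 0 2.5; 0 0 2.5; 0 0 2.5; 0 0 2.6; -0.7 0.4 0; -0.7 0.4 0; -0.5 0.5 0; -0.4 0.4 0; -0.5 0.4 0
-0.6 0.4 0; -0.6 0.2 0; -0.6 0.3 0; -0.6 0.1 0; -0.6 0.1 0; -0.7 0 0; -0.6 0 0; -0.6 -0.1 0; -0.7 -0.1 0; -0.6 -0.3 0
-0.6 -0.2 0
```

Request:
apply_moves --series "0 0 0 0 0 0.105 1; 0 0 0 0 0 0.105 1; 0 0 0 0 0 0.105 1; 0 0 0 0 0 0.106 1; 2 -3.1 0.2 0 0 0 1; 2 -3.1 0.2 0 0 0 1; 2 -3.1 0.2 0 0 0 1; 2 -3.1 0.2 0 0 0 1; 2 -3.1 0.2 0 0 0 1; 2 -3.1 0.2 0 0 0 1" --squeeze 40

```text
clock: 0.98
eef_pos: [299.4, -445.2, 236.1]
tcp_rot: [-3.141, 0.0, -0.185]
contact_force: [0.0, -0.0, 0.8]
opening: -0.004
```

Request:
apply_moves --series "2.1 -3.2 0.2 0 0 0 1; 2.1 -3.2 0.2 0 0 0 1; 2.1 -3.2 0.2 0 0 0 1; 2.1 -3.2 0.2 0 0 0 1; 2.1 -3.2 0.2 0 0 0 1; 2.1 -3.2 0.2 0 0 0 1; 2.1 -3.2 0.2 0 0 0 1; 2.1 -3.2 0.2 0 0 0 1; 2.1 -3.2 0.2 0 0 0 1; 2.1 -3.2 0.2 0 0 0 1"

```text
clock: 1.82
eef_pos: [564.7, -168.9, 216.1]
tcp_rot: [3.142, 0.0, -0.184]
contact_force: [0.2, -0.7, -0.2]
opening: 0.003
```

Run:
```python
from h import *
st()
s=push(0,40,99)
plan([(s[0],s[1],200,38),(*s,30)]+[(*push(t,24,99),12) for t in np.arange(0,1.41,.2)],-0.184)
```

```text
{'clock': 1.82, 'eef_pos': [564.67, -168.87, 216.09], 'tcp_rot': [3.14, 0.0, -0.18], 'contact_force': [0.19, -0.73, -0.17], 'opening': 0.0}
2.1 -3.1 0.3; 2.1 -3.2 0.3; 2.2 -3.1 0.4; 2.1 -3.1 0.3; 2.1 -3.2 0.3; 0 0 2.5; 0 0 2.6; 0 0 2.5; 0 0 2.5; -0.7 0.4 0
-0.7 0.4 0; -0.4 0.5 0; -0.5 0.5 0; -0.5 0.3 0; -0.6 0.4 0; -0.5 0.3 0; -0.6 0.2 0; -0.7 0.1 0; -0.6 0.2 0; -0.6 0 0
-0.7 0 0; -0.6 -0.1 0; -0.7 -0.2 0; -0.6 -0.2 0; -0.5 -0.3 0
```

Request:
apply_moves --series "2.1 -3.1 0.3 0 0 0 1; 2.1 -3.2 0.3 0 0 0 1; 2.2 -3.1 0.4 0 0 0 1; 2.1 -3.1 0.3 0 0 0 1; 2.1 -3.2 0.3 0 0 0 1; 0 0 2.5 0 0 0 1; 0 0 2.6 0 0 0 1; 0 0 2.5 0 0 0 1; 0 0 2.5 0 0 0 1; -0.7 0.4 0 0 0 0 1"

```text
clock: 2.65
eef_pos: [686.5, -37.6, 93.7]
tcp_rot: [3.141, 0.007, -0.184]
contact_force: [-2.1, -0.1, -0.8]
opening: -0.0
```

Request:
apply_moves --series "-0.7 0.4 0 0 0 0 1; -0.4 0.5 0 0 0 0 1; -0.5 0.5 0 0 0 0 1; -0.5 0.3 0 0 0 0 1; -0.6 0.4 0 0 0 0 1; -0.5 0.3 0 0 0 0 1; -0.6 0.2 0 0 0 0 1; -0.7 0.1 0 0 0 0 1; -0.6 0.2 0 0 0 0 1; -0.6 0 0 0 0 0 1"

```text
clock: 3.48
eef_pos: [629.6, -56.9, 102.3]
tcp_rot: [-3.141, -0.006, -0.185]
contact_force: [3.2, 0.5, 2.0]
opening: 0.0
```

Request:
apply_moves --series "-0.7 0 0 0 0 0 1; -0.6 -0.1 0 0 0 0 1; -0.7 -0.2 0 0 0 0 1; -0.6 -0.2 0 0 0 0 1; -0.5 -0.3 0 0 0 0 1; 0 0 0 0 0 0 1; 0 0 0 0 0 0 1; 0 0 0 0 0 0 1; 0 0 -1.5 0 0 0 1; 0 0 -3 0 0 0 1"

```text
clock: 4.32
eef_pos: [596.5, -42.7, 141.4]
tcp_rot: [3.141, 0.007, -0.184]
contact_force: [0.1, 0.2, 0.5]
opening: -0.001
```

Run:
```python
from h import *
st()
cv2.imwrite("pics/scene1.png",r.grab_frame("scene")[180:340,260:500].repeat(3,0).repeat(3,1))
```

```text
{'clock': 4.32, 'eef_pos': [596.51, -42.72, 141.39], 'tcp_rot': [3.14, 0.01, -0.18], 'contact_force': [0.05, 0.23, 0.45], 'opening': -0.0}
```

View pics/scene1.png

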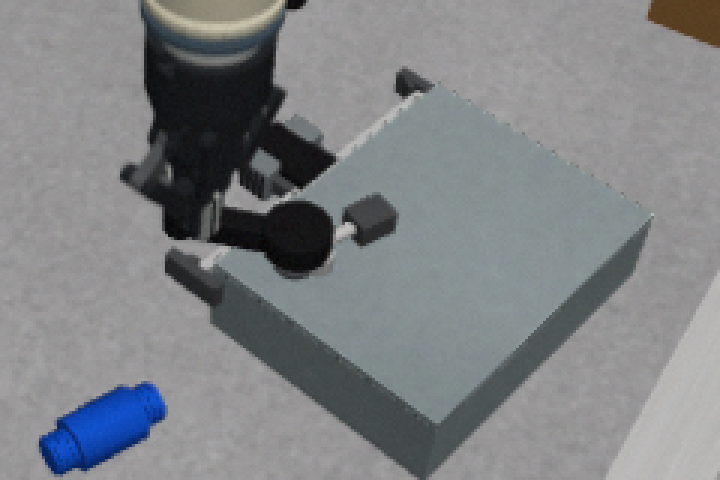

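The lever arm now points forward past the cheek, from the hub at crop (300,235) to about (200,220), so it has snapped over. Next is the pull.

Run:
```python
from h import *
p=case(-46,0);print(p);plan([(*p,150,30),(*p,70,25),(*p,38,12)],-0.184)
```

```text
[571.27649354 111.21632125]
-1 -2.4 0; -0.9 -2.5 0; -1 -2.4 0; -0.9 -2.5 -0.1; -1 -2.4 0; -0.9 -2.4 0; 0 0 2; 0 0 2; 0 0 2; 0 0 2
0 0 1.1; 0 0 1; 0 0 1.1
```

Request:
apply_moves --series "-1 -2.5 0 0 0 0 -1; -1 -2.5 0 0 0 0 -1; -1 -2.4 0 0 0 0 -1; -0.9 -2.5 0 0 0 0 -1; -0.9 -2.4 0 0 0 0 -1; -0.9 -2.4 0 0 0 0 -1; 0 0 2 0 0 0 -1; 0 0 2 0 0 0 -1; 0 0 0 0 0 0 -1; 0 0 0 0 0 0 -1"

```text
clock: 5.2
eef_pos: [569.1, 112.0, 103.6]
tcp_rot: [3.141, 0.002, -0.184]
contact_force: [-0.1, -0.4, 0.9]
opening: 1.001
```

Run:
```python
from h import *
st();p=case(-46,0);plan([(*p,38,13)],-0.184)
cv2.imwrite("pics/wrist1.png",r.grab_frame("wrist"))
```

```text
{'clock': 5.2, 'eef_pos': [569.09, 112.04, 103.61], 'tcp_rot': [3.14, 0.0, -0.18], 'contact_force': [-0.13, -0.37, 0.93], 'opening': 1.0}
0 0 1.1; 0.1 0 1.1; 0 0 1.1; 0.1 0 1.1; 0 0 1.1; 0 0 1.1
```

View pics/wrist1.png

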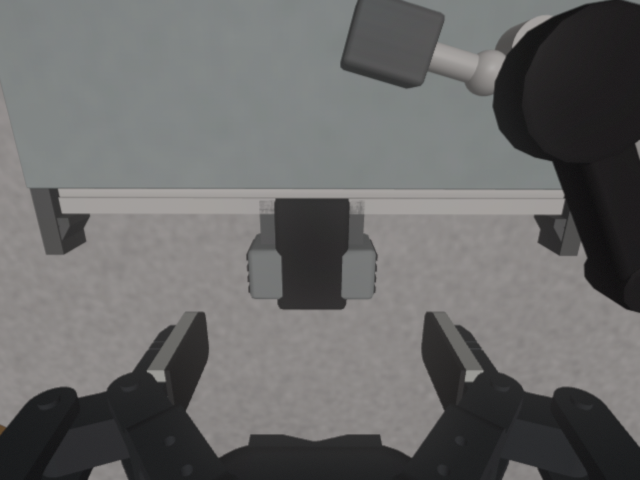

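The wrist view shows the pull at column 312, midway between the open fingers (207 and 423), and the case square to the tool.

Request:
apply_moves --series "0 0 1.1 0 0 0 -1; 0.1 0 1.1 0 0 0 -1; 0 0 1.1 0 0 0 -1; 0.1 0 1.1 0 0 0 -1; 0 0 1.1 0 0 0 -1; 0 0 1.1 0 0 0 -1; 0 0 0 0 0 0 1; 0 0 0 0 0 0 1; 0 0 0 0 0 0 1; 0 0 0 0 0 0 1" --squeeze 40

```text
clock: 6.08
eef_pos: [572.0, 113.0, 39.7]
tcp_rot: [-3.14, -0.0, -0.185]
contact_force: [-6.5, 4.3, 12.1]
opening: 0.494
```

Request:
apply_moves --series "0 0 0 0 0 0 1; 0 0 0 0 0 0 1; 0 0 0 0 0 0 1; -0.3 0 0 0 0 0 1; -0.6 0 0 0 0 0 1; -1 0 0 0 0 0 1; -1.2 0 0 0 0 0 1; -1.2 0 0 0 0 0 1; -1.2 0 0 0 0 0 1; -1.2 0 0 0 0 0 1"

```text
clock: 6.92
eef_pos: [507.7, 125.1, 39.8]
tcp_rot: [-3.139, -0.005, -0.184]
contact_force: [4.1, 6.2, 4.3]
opening: 0.489
```

Request:
apply_moves --series "-1.2 0 0 0 0 0 1; -1.2 0 0 0 0 0 1; -1 0 0 0 0 0 1; -1 0 0 0 0 0 1; -0.5 0 0 0 0 0 1; -0.2 0 0 0 0 0 1; 0 0 0 0 0 0 1; 0 0 0 0 0 0 1; 0 0 0 0 0 0 1; 0 0 0 0 0 0 1"

```text
clock: 7.75
eef_pos: [457.3, 134.6, 39.8]
tcp_rot: [-3.139, -0.003, -0.184]
contact_force: [-0.7, 7.6, 9.7]
opening: 0.489
```

Run:
```python
from h import *
st();print(case(-46,0),case(-166,0))
```

```text
{'clock': 7.75, 'eef_pos': [457.26, 134.63, 39.75], 'tcp_rot': [-3.14, -0.0, -0.18], 'contact_force': [-0.71, 7.59, 9.7], 'opening': 0.49}
[571.27649354 111.21632125] [453.30212886 133.17194191]
```

Run:
```python
from h import *
p=r.sense()["eef_pos"];plan([(p[0],p[1],200,35),(600,-255,200,36)],-0.184)
```

```text
0 0 -3.2; 0 0 -3.2; 0 0 -3.2; 0 0 -3.2; 0 0 -3.2; 1.8 3 0; 1.7 2.9 0; 1.8 3 0; 1.8 3 0; 1.7 3 0
1.8 2.9 0; 1.7 3 0; 1.8 3 0; 1.8 3 0; 1.7 2.9 0; 1.8 3 0; 1.8 3 0
```

Request:
apply_moves --series "0 0 0 0 0 0 -1; 0 0 0 0 0 0 -1; 0 0 0 0 0 0 -1; 0 0 0 0 0 0 -1; 0 0 0 0 0 0 -1; 0 0 -2 0 0 0 -1; 0 0 -3.5 0 0 0 -1; 0 0 -3.5 0 0 0 -1; 0 0 -3.5 0 0 0 -1; 0 0 -3.5 0 0 0 -1"

```text
clock: 8.58
eef_pos: [455.0, 133.0, 199.9]
tcp_rot: [3.141, 0.001, -0.184]
contact_force: [0.8, 0.2, -0.0]
opening: 0.999
```

Run:
```python
from h import *
st();cv2.imwrite("pics/wrist2.png",r.grab_frame("wrist"))
```

```text
{'clock': 8.58, 'eef_pos': [454.96, 133.05, 199.89], 'tcp_rot': [3.14, 0.0, -0.18], 'contact_force': [0.76, 0.21, -0.01], 'opening': 1.0}
```

View pics/wrist2.png

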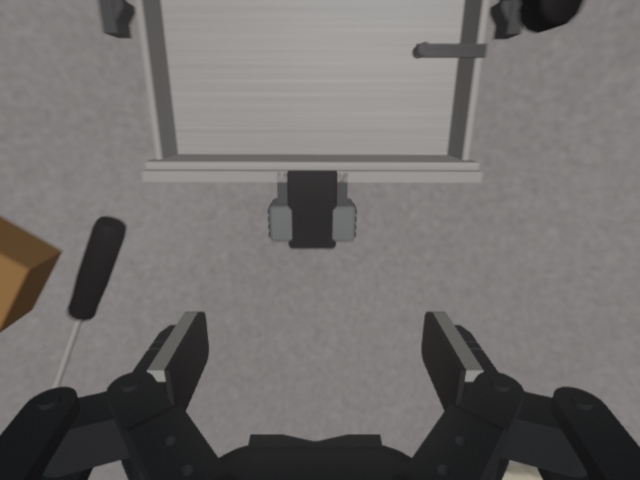

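Request:
apply_moves --series "1.8 3 0 0 0 0 -1; 1.8 3 0 0 0 0 -1; 1.8 3 0 0 0 0 -1; 1.8 3 0 0 0 0 -1; 1.8 3 0 0 0 0 -1; 1.8 3 0 0 0 0 -1; 1.8 3 0 0 0 0 -1; 1.8 3 0 0 0 0 -1; 1.8 3 0 0 0 0 -1; 1.8 3 0 0 0 0 -1"

```text
clock: 9.47
eef_pos: [577.6, -196.4, 198.1]
tcp_rot: [3.142, 0.0, -0.185]
contact_force: [0.3, 1.4, 0.6]
opening: 0.996
```

Request:
apply_moves --series "1.5 2.9 0 0 0 0 -1; 1.5 2.9 0 0 0 0 -1; 0 0 0 0 0 -0.118 -1; 0 0 0 0 0 -0.118 -1; 0 0 0 0 0 -0.118 -1; 0 0 0 0 0 -0.117 -1; 0 0 0 0 0 0 -1; 0 0 0 0 0 0 -1; 0 0 0 0 0 0 -1; 0 0 0 0 0 0 -1"

```text
clock: 10.3
eef_pos: [596.4, -257.0, 198.3]
tcp_rot: [-3.142, 0.0, 0.284]
contact_force: [-0.3, -0.3, -0.1]
opening: 1.001
```

Run:
```python
from h import *
st();i=r.camera_info("wrist");im=r.grab_frame("wrist");cv2.imwrite("pics/wrist3.png",im)
hsv=cv2.cvtColor(im,cv2.COLOR_BGR2HSV);m=(hsv[...,0]>12)&(hsv[...,0]<26)&(hsv[...,1]>180)&(hsv[...,2]>50)
for c in comps(m,300): print(cv2.boundingRect(c),axis(c,"wrist",18,i))
plan([(614.5,-268.5,100,20),(614.5,-268.5,20,15)],0.287)
```

```text
{'clock': 10.3, 'eef_pos': [596.39, -256.96, 198.29], 'tcp_rot': [-3.14, 0.0, 0.28], 'contact_force': [-0.35, -0.31, -0.1], 'opening': 1.0}
0.2 0.3 1.6; 0.3 0.2 1.7; 0.2 0.3 1.6; 0.2 0.3 1.7; 0.3 0.2 1.6; 0.2 0.3 1.6; 0 0 1.4; 0 0 1.3; 0 0 1.3; 0 0 1.4
0 0 1.3; 0 0 1.3
```

The drawer is well out: its inside shows at columns 165–460, with the lock pin at (450,50) and the pull at (312,210). The valve position from the two fixed views agrees within 3 mm, so I'm grasping on that.

Request:
apply_moves --series "0.3 0.3 1.6 0 0 0 -1; 0.3 0.3 1.6 0 0 0 -1; 0.2 0.3 1.6 0 0 0 -1; 0.2 0.3 1.6 0 0 0 -1; 0.2 0.2 1.6 0 0 0 -1; 0.2 0.2 1.8 0 0 0 -1; 0 0 1.4 0 0 0 -1; 0 0 1.3 0 0 0 -1; 0 0 0 0 0 0 -1; 0 0 0 0 0 0 -1"

```text
clock: 11.18
eef_pos: [613.9, -268.2, 72.6]
tcp_rot: [-3.141, 0.001, 0.287]
contact_force: [0.1, -0.4, 0.0]
opening: 0.999
```

Run:
```python
from h import *
st();i=r.camera_info("wrist");im=r.grab_frame("wrist");cv2.imwrite("pics/wrist4.png",im)
hsv=cv2.cvtColor(im,cv2.COLOR_BGR2HSV);m=(hsv[...,0]>10)&(hsv[...,0]<28)&(hsv[...,1]>130)&(hsv[...,2]>30)
for c in comps(m,200): print(cv2.boundingRect(c),axis(c,"wrist",18,i))
plan([(614.5,-268.5,21,15)],0.287)
```

```text
{'clock': 11.18, 'eef_pos': [613.89, -268.15, 72.58], 'tcp_rot': [-3.14, 0.0, 0.29], 'contact_force': [0.07, -0.45, 0.01], 'opening': 1.0}
(88, 460, 41, 20) (array([ 445.3, -178.1,   16.4,   26. ]), -1.284)
(279, 192, 72, 164) (array([ 612. , -268.8,   93.9,   36.8]), 0.287)
0 0 1.3; 0 0 1.3; 0 0 1.3; 0 0 1.4
```

View pics/wrist4.png

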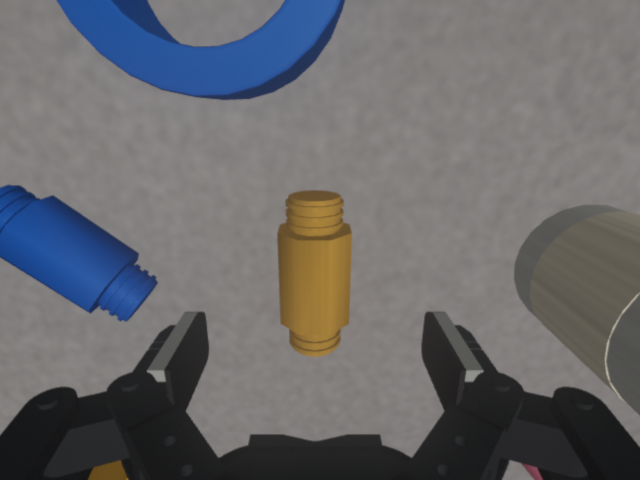

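The valve sits centred and aligned between the fingers (column 315, rows 192–356). I'm descending and gripping.

Request:
apply_moves --series "0 0 1.3 0 0 0 -1; 0 0 1.3 0 0 0 -1; 0 0 1.3 0 0 0 -1; 0 0 1.2 0 0 0 -1; 0 0 0 0 0 0 -1; 0 0 0 0 0 0 1; 0 0 0 0 0 0 1; 0 0 0 0 0 0 1; 0 0 0 0 0 0 1; 0 0 0 0 0 0 1" --squeeze 60

```text
clock: 12.07
eef_pos: [615.0, -268.6, 23.3]
tcp_rot: [3.141, -0.001, 0.287]
contact_force: [0.3, 0.6, 4.9]
opening: 0.407
```

Request:
apply_moves --series "0 0 0 0 0 0 1; 0 0 0 0 0 0 1; 0 0 -1 0 0 0 1; 0 0 -2 0 0 0 1; 0 0 -3 0 0 0 1; 0 0 -3 0 0 0 1; 0 0 -3 0 0 0 1; 0 0 -3 0 0 0 1; 0 0 -2 0 0 0 1; 0 0 0 0 0 0.12 1"

```text
clock: 12.9
eef_pos: [616.3, -269.3, 197.9]
tcp_rot: [3.138, -0.006, 0.169]
contact_force: [1.6, -0.4, -3.7]
opening: 0.408
```

Request:
apply_moves --series "0 0 0 0 0 0.12 1; 0 0 0 0 0 0.12 1; 0 0 0 0 0 0.11 1; 0 0 0 0 0 0 1; 0 0 0 0 0 0 1; 0 0 0 0 0 0 1; 0 0 0 0 0 0 1; 0 0 0 0 0 0 1; 0 0 0 0 0 0 1; 0 0 0 0 0 0 1"

```text
clock: 13.73
eef_pos: [614.4, -268.4, 192.2]
tcp_rot: [-3.142, 0.0, -0.183]
contact_force: [-0.4, 0.2, -4.3]
opening: 0.403
```

Run:
```python
from h import *
st()
i=r.camera_info("top");im=cv2.imread("pics/wrist2.png")
p=case(-46-117+100,20);print(p);plan([(p[0],p[1],190,32),(*p,90,20),(*p,33,12)],-0.184)
```

```text
{'clock': 13.73, 'eef_pos': [614.37, -268.4, 192.22], 'tcp_rot': [-3.14, 0.0, -0.18], 'contact_force': [-0.36, 0.19, -4.31], 'opening': 0.4}
[558.22272865 133.98909496]
-1 -3 0; -1 -2.9 0; -1 -3 0.1; -1 -3 0; -1 -2.9 0; -0.9 -3 0; -1 -2.9 0; -1 -3 0; -1 -3 0.1; -1 -2.9 0
-1 -3 0; -1 -3 0; -1 -2.9 0; 0 0 2; 0 0 2; 0 0 2; 0 0 2; 0 0 2; 0 0 1.2; 0 0 1.1
0 0 1.1; 0 0 1.2; 0 0 1.1
```

Request:
apply_moves --series "-1 -3 0 0 0 0 1; -1 -3 0 0 0 0 1; -1 -3 0 0 0 0 1; -1 -3 0 0 0 0 1; -1 -3 0 0 0 0 1; -1 -3 0 0 0 0 1; -1 -3 0 0 0 0 1; -1 -3 0 0 0 0 1; -1 -3 0 0 0 0 1; -1 -3 0 0 0 0 1"

```text
clock: 14.57
eef_pos: [570.4, 46.3, 192.6]
tcp_rot: [-3.141, -0.0, -0.183]
contact_force: [0.0, 0.0, -4.1]
opening: 0.402
```

Request:
apply_moves --series "-0.9 -2.9 0 0 0 0 1; -0.9 -2.8 0 0 0 0 1; -0.9 -2.7 0 0 0 0 1; 0 0 2 0 0 0 1; 0 0 2 0 0 0 1; 0 0 2 0 0 0 1; 0 0 2 0 0 0 1; 0 0 2 0 0 0 1; 0 0 1.2 0 0 0 1; 0 0 0 0 0 0 1"

```text
clock: 15.4
eef_pos: [557.8, 131.9, 77.9]
tcp_rot: [3.14, 0.004, -0.183]
contact_force: [-0.7, 0.1, -4.6]
opening: 0.406
```

Run:
```python
from h import *
p=case(-46-117+100,20);st();plan([(*p,35,9)],-0.184);cv2.imwrite("pics/wrist5.png",r.grab_frame("wrist"))
```

```text
{'clock': 15.4, 'eef_pos': [557.84, 131.95, 77.91], 'tcp_rot': [3.14, 0.0, -0.18], 'contact_force': [-0.73, 0.12, -4.64], 'opening': 0.41}
0 0 0.9; 0 -0.1 0.8; 0 0 0.9; 0 -0.1 0.8; 0 0 0.9
```

View pics/wrist5.png

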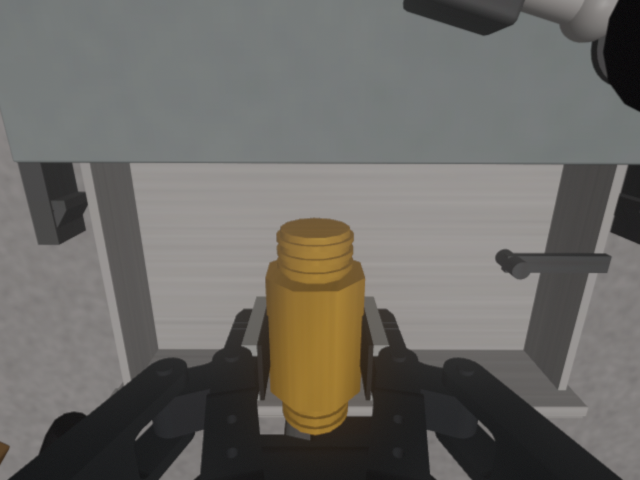

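The valve is held level over the drawer (columns 266–365), clear of the walls, with the lock pin well off to the right at (510,262). I'm lowering and releasing it.

Request:
apply_moves --series "0 0 0.9 0 0 0 1; 0 0 0.9 0 0 0 1; 0 0 0.9 0 0 0 1; 0 0 0.8 0 0 0 1; 0 0 0.5 0 0 0 1; 0 0 0.3 0 0 0 1; 0 0 0 0 0 0 1; 0 0 0 0 0 0 0.4; 0 0 0 0 0 0 0; 0 0 0 0 0 0 -0.5"

```text
clock: 16.28
eef_pos: [560.2, 132.5, 38.1]
tcp_rot: [-3.141, -0.002, -0.183]
contact_force: [-0.4, 0.1, 0.6]
opening: 0.625
```

Request:
apply_moves --series "0 0 0 0 0 0 -1; 0 0 0 0 0 0 -1; 0 0 0 0 0 0 -1; 0 0 0 0 0 0 -1; 0 0 -1 0 0 0 -1; 0 0 -2 0 0 0 -1; 0 0 -3 0 0 0 -1; 0 0 -3 0 0 0 -1; 0 0 -2 0 0 0 -1; 0 0 0 0 0 0 -1"

```text
clock: 17.12
eef_pos: [562.1, 132.9, 152.6]
tcp_rot: [-3.139, -0.007, -0.183]
contact_force: [1.2, -0.6, 0.3]
opening: 0.999
```

Run:
```python
from h import *
st();cv2.imwrite("pics/wrist6.png",r.grab_frame("wrist"))
p=case(-46-117-20-40,0);plan([(*p,150,35),(*p,47,25)],-0.184)
```

```text
{'clock': 17.12, 'eef_pos': [562.13, 132.93, 152.56], 'tcp_rot': [-3.14, -0.01, -0.18], 'contact_force': [1.23, -0.6, 0.27], 'opening': 1.0}
-3.3 0.4 0; -3.2 0.4 0; -3.3 0.4 0; -3.2 0.3 0; -3.3 0.4 0; 0 0 2.1; 0 0 2.1; 0 0 2; 0 0 2.1; 0 0 2
```

View pics/wrist6.png

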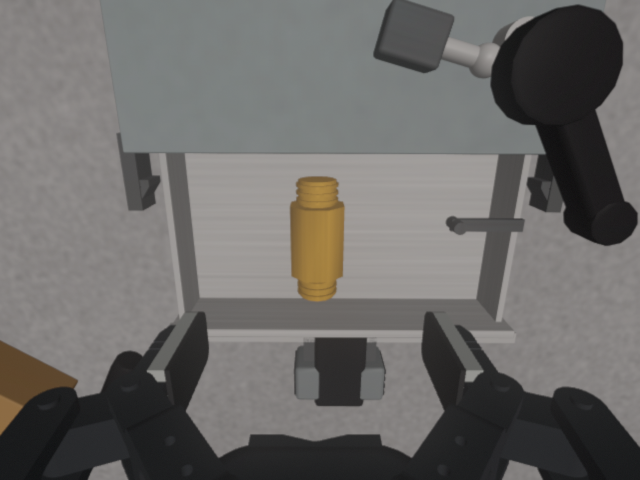

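The valve lies flat on the drawer floor (317,240), free of the fingers; the pull is at (340,370). Now I'll push the drawer home.

Request:
apply_moves --series "-3.3 0.4 0 0 0 0 1; -3.3 0.4 0 0 0 0 1; -3.2 0.4 0 0 0 0 1; -3.2 0.3 0 0 0 0 1; -3.3 0.4 0 0 0 0 1; 0 0 2 0 0 0 1; 0 0 2 0 0 0 1; 0 0 2 0 0 0 1; 0 0 2 0 0 0 1; 0 0 2 0 0 0 1"

```text
clock: 18.0
eef_pos: [395.0, 143.1, 46.1]
tcp_rot: [3.141, 0.001, -0.183]
contact_force: [-0.6, 0.6, 0.4]
opening: 0.004
```

Request:
apply_moves --series "0 0 0 0 0 0 1; 0 0 0 0 0 0 1; 1.5 0 0 0 0 0 1; 1 0 0 0 0 0 1; 0.5 0 0 0 0 0 1; 0.5 0 0 0 0 0 1; 0.5 0 0 0 0 0 1; 0.8 0 0 0 0 0 1; 0.8 0 0 0 0 0 1; 0.8 0 0 0 0 0 1"

```text
clock: 18.83
eef_pos: [459.0, 131.4, 47.3]
tcp_rot: [3.141, 0.001, -0.183]
contact_force: [-2.7, -1.1, 1.5]
opening: 0.001
```

Run:
```python
from h import *
st();p=r.sense()["eef_pos"];print(Rz(-CY)@(p[:2]-O))
```

```text
{'clock': 18.83, 'eef_pos': [459.03, 131.37, 47.3], 'tcp_rot': [3.14, 0.0, -0.18], 'contact_force': [-2.71, -1.14, 1.51], 'opening': 0.0}
[-160.03489119   -0.72434502]
```

Request:
apply_moves --series "0.8 0 0 0 0 0 1; 0.8 0 0 0 0 0 1; 0.8 0 0 0 0 0 1; 0.8 0 0 0 0 0 1; 0.8 0 0 0 0 0 1; 0.8 0 0 0 0 0 1; 0.6 0 0 0 0 0 1; 0.5 0 0 0 0 0 1; 0.5 0 0 0 0 0 1; 0 0 0 0 0 0 1"

```text
clock: 19.67
eef_pos: [523.1, 120.1, 47.5]
tcp_rot: [-3.141, -0.002, -0.183]
contact_force: [0.5, -0.1, -0.9]
opening: -0.002
```

Request:
apply_moves --series "0.4 0 0 0 0 0 1; 0.4 0 0 0 0 0 1; 0.4 0 0 0 0 0 1; 0.3 0 0 0 0 0 1; 0.2 0 0 0 0 0 1; 0 0 0 0 0 0 1; 0 0 0 0 0 0 1; 0 0 0 0 0 0 1; 0 0 0 0 0 0 1; 0 0 0 0 0 0 1"

```text
clock: 20.5
eef_pos: [536.0, 116.9, 46.6]
tcp_rot: [3.14, 0.004, -0.183]
contact_force: [-6.4, 2.2, 0.3]
opening: -0.0
```

Run:
```python
from h import *
st();p=r.sense()["eef_pos"];print(Rz(-CY)@(p[:2]-O))
```

```text
{'clock': 20.5, 'eef_pos': [536.02, 116.95, 46.65], 'tcp_rot': [3.14, 0.0, -0.18], 'contact_force': [-6.36, 2.21, 0.34], 'opening': -0.0}
[-81.70609613  -0.81300868]
```

Request:
apply_moves --series "0.3 0 0 0 0 0 1; 0.3 0 0 0 0 0 1; 0.2 0 0 0 0 0 1; 0 0 0 0 0 0 1; 0 0 0 0 0 0 1; 0 0 0 0 0 0 1; 0 0 0 0 0 0 1; 0 0 0 0 0 0 1; 0 0 0 0 0 0 1; 0 0 0 0 0 0 1"

```text
clock: 21.33
eef_pos: [542.4, 115.7, 46.6]
tcp_rot: [3.14, 0.007, -0.183]
contact_force: [-13.1, 3.8, 5.1]
opening: 0.0
```

Run:
```python
from h import *
st();p=r.sense()["eef_pos"];print(Rz(-CY)@(p[:2]-O))
```

```text
{'clock': 21.33, 'eef_pos': [542.36, 115.69, 46.62], 'tcp_rot': [3.14, 0.01, -0.18], 'contact_force': [-13.1, 3.76, 5.12], 'opening': 0.0}
[-75.25081545  -0.89000516]
```

Request:
apply_moves --series "0.3 0 0 0 0 0 1; 0.3 0 0 0 0 0 1; 0.2 0 0 0 0 0 1; 0 0 0 0 0 0 1; 0 0 0 0 0 0 1; 0 0 0 0 0 0 1; 0 0 0 0 0 0 1; 0 0 0 0 0 0 1; 0 0 0 0 0 0 1; 0 0 0 0 0 0 1"

```text
clock: 22.17
eef_pos: [542.5, 115.2, 46.1]
tcp_rot: [3.138, 0.022, -0.184]
contact_force: [-40.5, 16.1, 30.6]
opening: -0.002
```

Run:
```python
from h import *
st();p=r.sense()["eef_pos"];print(Rz(-CY)@(p[:2]-O))
```

```text
{'clock': 22.17, 'eef_pos': [542.48, 115.22, 46.11], 'tcp_rot': [3.14, 0.02, -0.18], 'contact_force': [-40.54, 16.1, 30.56], 'opening': -0.0}
[-75.04287134  -1.32842105]
```

Request:
apply_moves --series "-0.8 0 0 0 0 0 1; -1 0 0 0 0 0 1; -2 0 0 0 0 0 1; -2 0 0 0 0 0 1; 0 0 -2 0 0 0 1; 0 0 -3 0 0 0 1; 0 0 -3 0 0 0 1; 0 0 -3 0 0 0 1; 0 0 0 0 0 0 1; 0 0 0 0 0 0 1"

```text
clock: 23.0
eef_pos: [498.8, 125.0, 159.3]
tcp_rot: [-3.139, -0.005, -0.183]
contact_force: [1.1, 0.4, 0.1]
opening: -0.002
```

Run:
```python
from h import *
st();cv2.imwrite("pics/wrist7.png",r.grab_frame("wrist"))
a=push(1.57,-42,110);print(a)
```

```text
{'clock': 23.0, 'eef_pos': [498.76, 124.99, 159.29], 'tcp_rot': [-3.14, -0.01, -0.18], 'contact_force': [1.11, 0.36, 0.09], 'opening': -0.0}
[np.float64(569.1406663462229), np.float64(28.51156807544454), 110]
```

View pics/wrist7.png

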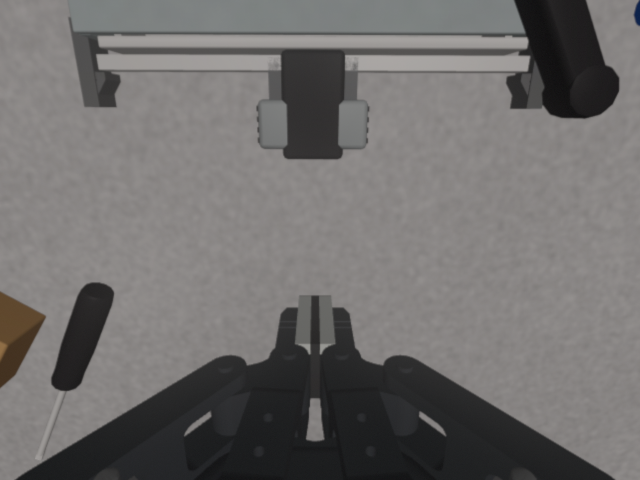

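The wrist view shows the drawer home. The buttons are sprung out: they span columns 257–370 against 284–343 for the block, close to the 64:36 ratio. Now the lever goes back.

Run:
```python
from h import *
s=push(1.57,-42,99)
plan([(s[0],s[1],159,30),(*s,30)]+[(*push(t,-24,99),12) for t in np.arange(1.57,0,-.2)]+[(*push(0.08,-24,99),12)],-0.184)
```

```text
2.2 2 0; 2.2 2.1 -0.1; 2.2 2 0; 2.2 2 0; 0 0 3; 0 0 3; 0.4 0.8 0; 0.5 0.8 0; 0.1 0.6 0; 0.2 0.7 0
0.3 0.5 0; 0.3 0.6 0; 0.3 0.5 0; 0.4 0.6 0; 0.5 0.4 0; 0.5 0.4 0; 0.6 0.3 0; 0.5 0.4 0; 0.6 0.2 0; 0.6 0.2 0
0.7 0.1 0; 0.6 0 0; 0.6 0 0
```

Request:
apply_moves --series "2.2 2 0 0 0 0 1; 2.2 2.1 0 0 0 0 1; 2.2 2 0 0 0 0 1; 2.2 2 0 0 0 0 1; 0 0 3 0 0 0 1; 0 0 3 0 0 0 1; 0.4 0.8 0 0 0 0 1; 0.5 0.8 0 0 0 0 1; 0.1 0.6 0 0 0 0 1; 0.2 0.7 0 0 0 0 1"

```text
clock: 23.88
eef_pos: [574.5, -0.6, 97.2]
tcp_rot: [-3.139, 0.003, -0.184]
contact_force: [0.2, 7.2, -3.7]
opening: -0.0
```

Request:
apply_moves --series "0.3 0.5 0 0 0 0 1; 0.3 0.6 0 0 0 0 1; 0.3 0.5 0 0 0 0 1; 0.4 0.6 0 0 0 0 1; 0.5 0.4 0 0 0 0 1; 0.5 0.4 0 0 0 0 1; 0.6 0.3 0 0 0 0 1; 0.5 0.4 0 0 0 0 1; 0.6 0.2 0 0 0 0 1; 0.6 0.2 0 0 0 0 1"

```text
clock: 24.72
eef_pos: [614.1, -51.3, 98.0]
tcp_rot: [3.141, -0.001, -0.183]
contact_force: [-0.2, 0.0, 1.0]
opening: 0.001
```

Request:
apply_moves --series "0.7 0.1 0 0 0 0 1; 0.6 0 0 0 0 0 1; 0.6 0 0 0 0 0 1; 0 0 0 0 0 0 1; 0 0 0 0 0 0 1; 0 0 0 0 0 0 1; 0 0 0 0 0 0 1; -0.6 0 0 0 0 0 1; 0 0 -3 0 0 0 1; 0 0 -3 0 0 0 1"

```text
clock: 25.55
eef_pos: [623.2, -53.5, 156.0]
tcp_rot: [3.141, 0.005, -0.183]
contact_force: [0.6, -0.5, 1.6]
opening: 0.0
```

Request:
apply_moves --series "0 0 -3 0 0 0 1; -2 0 -3 0 0 0 1; -3 2 0 0 0 0 1; -3 3 0 0 0 0 1; -3 3 0 0 0 0 1; -3 3 0 0 0 0 1; -3 3 0 0 0 0 1; -3 3 0 0 0 0 1; 0 0 0 0 0 0 1; 0 0 0 0 0 0 1"

```text
clock: 26.38
eef_pos: [399.1, -183.1, 217.4]
tcp_rot: [3.142, -0.0, -0.187]
contact_force: [0.2, -0.3, 0.3]
opening: 0.001
```

Run:
```python
from h import *
st();cv2.imwrite("pics/top2.png",r.grab_frame("top")[90:250,190:450].repeat(3,0).repeat(3,1))
```

```text
{'clock': 26.38, 'eef_pos': [399.11, -183.13, 217.44], 'tcp_rot': [3.14, -0.0, -0.19], 'contact_force': [0.19, -0.3, 0.27], 'opening': 0.0}
```

View pics/top2.png

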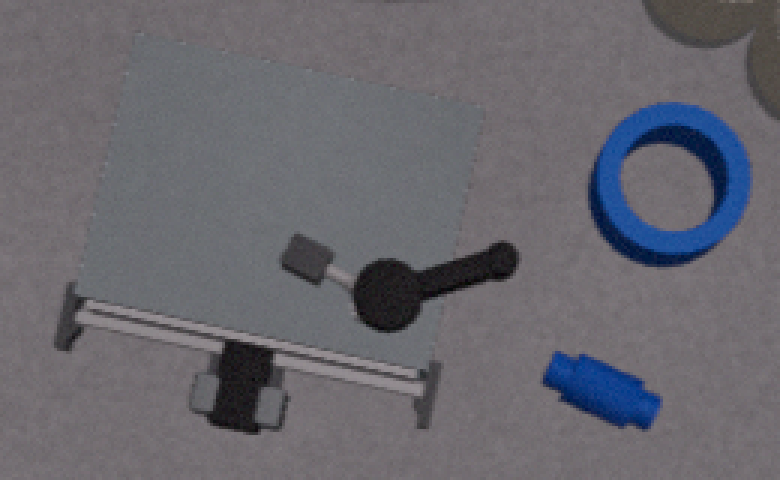

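The top view matches the first one: hub (387,294), arm end (502,258), buttons (205,393) and (272,407), and the tape and blue look-alike where they were. I'm handing in.

```bash
python3 -c "
from rig import r
print(r.sign_off())"
```

```text
the job is handed in; nothing more can be done
None
```

The valve is locked away in the drawer and the job was handed in at about 26 s of the 72 s allowed; it gave no verdict.

**What I did:** I swung the lever over to unlocked, squeezed the buttons and drew the drawer out about 116 mm. I laid the valve flat in it, pushed the drawer home to a hard stop, and swung the lever back past its click.

**Last checks:**
- **Lever, drawer and buttons:** the final top view matches the starting one. The lever is back at its locked angle, the drawer front is home, and both buttons are out.
- **Bystanders:** the tape was unmoved in that view. It was a crop, so I did not re-measure the other bystanders, but the arm met no unexpected contact.
- **Valve:** I last saw it lying flat and released just before closing the drawer. It can't be seen with the drawer shut.
- **Forces:** the last push against the drawer's stop read about 53 N at the wrist, applied by the fingers (wrist limit 120 N). The arm was clear of everything at the end.

One wrist-camera colour check of the valve found nothing at first. After I loosened the colour limits and looked from closer, it agreed with the two fixed cameras to within about 4 mm.

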